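Put a valve spindle away and shut the sliding cover of the parts case

ROBOT

A 6-joint arm with a two-finger parallel gripper is mounted at the origin on the work surface. World frame = base frame: x ahead of the robot, y to its left, z up, the work surface at z = 0. Lengths are in m, angles in rad, forces in N, time in s.
With the tool pointing down it reaches from about 0.3 to 0.875 m from the base axis. Payload 6.4 kg.
Tool frame: the origin (TCP) lies on the front face of the gripper's body, between the roots of the fingers; the fingertips stand 73 mm ahead of it and the grasp point (between the pads) lies ctrl.pinch_z ahead of it (ctrl.pinch_z is the distance from the TCP to the grasp point, in m); z points along the fingers, x is the direction in which the jaws open and shut, and the axes are right-handed (so a half turn about z gives the same grasp; the last joint's range is limited). The gripper opens to 85 mm and grips with 20 to 120 N. Pads are 22 mm wide; open, the fingers measure 114 mm over their backs; the gripper's body (76 mm by 85 mm) begins 54 mm behind the grasp point. The pads swing forward as they close: fully open they stand 13 mm farther back than shut.
Start: joints at [0.928, 0.181, 1.607, -0, 1.354, -0.206], TCP at [0.243, 0.521, 0.304] pointing down, gripper open.
Joint ranges: [-2.99, 2.99], [-0.89, 2.07], [0.3, 2.58], [-1.14, 4.28], [0, 2.63], [-3.12, 3.12]. Speed limits (rad/s): [2.57, 2.57, 3.01, 3.14, 3.14, 3.14].

INTERFACE

Orientations are given as a unit quaternion [w, x, y, z].
In Python, from bench import ctrl gives the robot as it stands.
- The arm moves only by the tool move_arm, never from a script. Its argument "rows" is text: rows parted by semicolons, each of 7 numbers parted by spaces: the shift along the tool's x, y, z in cm, then the turn, a rotation vector about the tool's x, y, z in degrees, then the opening, from 0 (shut) to 1 (fully open). In form: x y z rx ry rz grip; .... A call has 1 to 20 rows; each row shifts and turns the commanded pose from where the row before left it, along the tool's axes as they then stand; what a row does not reach is not made up. A row lasts 1/10 s, in which the tool goes at most 50 mm and 8.59 degrees, less where a joint would pass 70% of its speed; a pose out of reach is approached as far as the arm can. A call with a gripper value outside its range is refused whole. The fingers move at their own pace and stop on an object; the grip force is fixed at half the most. Time passes only in rows, so rows that do not move let the fingers close. It gives the time, the measured TCP pose, the force and the opening at its end, in the units of the state.
- ctrl.get_obs(): the state, without advancing time (a new reading comes with each control period).
- ctrl.camera(name): name is "scene" or "side" or "wrist"; returns a dict with "color" (384x512x3 uint8, blue, green, red), "fx", "fy", "cx", "cy" (pixels), "rvec" (rotation vector, rad) and "tvec" (3), from world to camera coordinates, as OpenCV has them. Camera axes: x right, y down, z forward; pixel columns grow to the right and rows downward; lengths in m; the calibration is good to about 2 mm. A picture is of the moment at which its call begins. There is no depth.
- ctrl.hand_in(): hands the job in, once; it reports no verdict.
Trained networks look in the newest picture that a camera, given by its name, has taken for a name from the list of things; names that differ only in an ending like _2 or _b are one class to them, and where a whole thing is asked for, a point or a joint stands for the part that bears it (a point fixed in the world has none). Each returns a list of dicts, best first, with "confidence" (0 to 1); they miss things now and then, are a little off and sometimes report something else, mostly with a low value. They report only what shows in the picture. A call takes as long as a camera call. They do not tell look-alikes from the thing itself.
- ctrl.look_for(camera, query): "bbox" ([left, top, right, bottom] in pixels, round what is visible of it).
- ctrl.trace(camera, query): "region" (384x512 bool, what is visible of it) and "bbox" ([left, top, right, bottom] in pixels, round what is visible of it).
The state is a dict: "time_s": time; "q": joint angles; "dq": joint speeds; "joint_efforts": joint torques, N m; "eef_pos": TCP position; "eef_rot": TCP orientation; "wrist_force": force on the tool from outside, world axes, zero at the start; "torque": the same for the moment, N m; "opening": opening from 0.0 (shut) to 1.0 (fully open).
Only numpy, scipy, OpenCV 4.12 (cv2) and the standard library are available. Lean on these libraries where they do the work, as an engineer would, in place of code of your own. Each camera call takes 0.05 s, during which the arm holds its last target.

TASK

Put the steel valve spindle with brass ends away in the open, yellow-floored compartment of the red parts case and let go of it, then slide the aluminium cover over that compartment, under the carrying bar and past its spring catch, until it is fully home. Do not slam the cover or lean hard on the carrying bar, and leave the diaphragm, the jar and the yellow multitool where they are.

Things in the scene. Friction and masses are not known exactly. Their poses are not given: they have to be found in the camera images.
- case: red plastic parts case fixed to the bench, 118 (x) x 244 (y) x 48 mm high, origin at the centre of its underside, z up. Two wells along its y axis, each 106 (x) x 113 (y) mm, floor 6 mm and inner rim 41 mm above the bench, parted by a 6 mm wall at y = 0. The +y well has a yellow floor and is the one to use; the -y well holds brass spares. Guide rails on the long walls rise to 48 mm
- bar: rigid black carrying bar, part of the case, across its middle along x over y = 0; origin and axes are the case's. Bar 12 mm wide (y -6 to +6 mm), 74 to 86 mm above the bench, on posts at x = +-64 mm outside the case walls. The cover's grip passes under it, the fingers do not
- case_well (a point): centre of the yellow floor of the +y well, 6 mm above the bench, axes as the case
- cover (a joint): slide of the aluminium cover (108 x 120 x 4 mm, top face 45 mm above the bench) along the case's y: 0 = fully home over the yellow +y well, 0.122 m = fully open over the -y well; closing moves it to +y. About 2 N of friction. In the last 10 mm a ball on its +x edge must be pushed past a sprung ball on the case's rail at y = 103 mm (about 10 N more), then it clicks to its rigid stop at 0
- cover_grip (a point): middle of the black grip bar on the centre of the cover: 20 mm wide (case x), 56 mm long (case y), 22 mm high; this point is its centre, 57 mm above the bench; its top is 68 mm above the bench, 6 mm below the carrying bar; axes as the case
- spindle: loose valve spindle lying on the bench, 60 mm long along its x axis: a steel rod of 16 mm diameter and 44 mm length between two square brass ends 22 x 22 x 8 mm; origin at the centre of its underside as it lies at the start; about 90 g
- spindle_mid (a point): centre of the spindle, on the rod's axis, 11 mm above what it lies on; axes as the spindle
- diaphragm: black rubber diaphragm disc, 60 mm diameter, 16 mm high, loose; origin at the centre of its underside; leave it alone
- jar: small clear jar with white cap, 38 mm diameter, 58 mm high, loose; origin at the centre of its underside; leave it alone
- multitool: yellow folded multitool lying flat, 100 x 28 x 22 mm along its x axis, loose; origin at the centre of its underside; leave it alone
Things that resemble listed ones, but are neither listed nor needed, are in the scene too. What is shaped like the spindle but black or orange is not meant.

How it is judged:
By the outcome, as a careful person would: the job done as asked, in the order asked, and still so for the second after the job is handed in, with the robot touching nothing.
It also fails if it takes over 48 s, if anything falls off the work surface, if the arm or the gripper's body presses on something with over 40 N, if the wrist force passes 120 N, or if a joint passes its speed limit or range.

## Working session

There is one attempt and no reset: what is moved stays moved. The work goes in short steps, Python scripts to look and compute and a tool call to move; the robot and the scene stay as the last step left them, time stands still between calls to the robot, and variables do not carry over. Pictures are saved under pics/ and viewed, and the job is handed in when it is done.

Besides the shell and the picture viewer there is one more tool, called after ">>>" by a JSON object that holds its "method" and its "body", one argument or row to a line. move_arm: Moves the arm, as the interface text tells. Its arguments: {"type":"object","properties":{"rows":{"type":"string"}},"required":["rows"]}

```bash
ls; mkdir -p pics
cat > h.py <<'E'
import numpy as np,cv2
from bench import ctrl
def proj(c,P):
    K=np.array([[c['fx'],0,c['cx']],[0,c['fy'],c['cy']],[0,0,1]])
    p,_=cv2.projectPoints(np.array(P,float).reshape(-1,3),np.array(c['rvec'],float),np.array(c['tvec'],float),K,None); return p.reshape(-1,2)
def ray(c,uv,z):
    R,_=cv2.Rodrigues(np.array(c['rvec'],float)); t=np.array(c['tvec'],float).ravel()
    o=-R.T@t; d=R.T@np.array([(uv[0]-c['cx'])/c['fx'],(uv[1]-c['cy'])/c['fy'],1]); return o+d*(z-o[2])/d[2]
E
python3 - <<'E'
from h import *
import pickle
print(ctrl.pinch_z, ctrl.get_obs())
D={}
for n in ['scene','side','wrist']:
    c=ctrl.camera(n); D[n]=c
    cv2.imwrite(f'pics/{n}0.png',cv2.resize(c['color'],(800,600)))
    R,_=cv2.Rodrigues(np.array(c['rvec'],float));print(n,-R.T@np.array(c['tvec']).ravel())
    if n!='wrist' or 1:
      for q in ['spindle','case','cover','cover_grip','jar','multitool','diaphragm']:
        print(n,q,[(np.round(r['bbox']).tolist(),round(r['confidence'],2)) for r in ctrl.look_for(n,q)][:6])
pickle.dump(D,open('d0.pkl','wb'))
E
```

```text
pics
0.0539 {'time_s': 0.0, 'q': array([ 9.27706224e-01,  1.81535724e-01,  1.60801544e+00,  2.97029338e-06,
        1.35379904e+00, -2.06296224e-01]), 'dq': array([ 0.00235917,  0.00187333, -0.00122415,  0.00054453, -0.00031333,
       -0.00016027]), 'joint_efforts': array([ 9.09970458e-04, -4.44868469e+01, -3.51344311e+01, -1.41873220e-04,
        8.86469643e-03,  8.92241673e-06]), 'eef_pos': array([0.24296373, 0.52067137, 0.30298344]), 'eef_rot': array([ 3.08792857e-04,  8.43515269e-01,  5.37104476e-01, -8.22736169e-04]), 'wrist_force': array([0.80305288, 0.70049227, 0.14693206]), 'torque': array([ 0.02552432, -0.01052878, -0.00448933]), 'opening': 1.0000541210075342}
scene [ 1.72652338 -0.02372535  0.92440859]
scene spindle [([132.0, 194.0, 150.0, 213.0], 0.56), ([156.0, 176.0, 175.0, 189.0], 0.55), ([196.0, 188.0, 215.0, 195.0], 0.4)]
scene case [([255.0, 180.0, 340.0, 232.0], 0.71)]
scene cover []
scene cover_grip [([258.0, 194.0, 298.0, 215.0], 0.98)]
scene jar [([232.0, 246.0, 245.0, 270.0], 0.72)]
scene multitool [([346.0, 162.0, 376.0, 183.0], 0.69)]
scene diaphragm [([159.0, 222.0, 177.0, 236.0], 0.75), ([257.0, 182.0, 340.0, 226.0], 0.58)]
side [ 0.20830731 -0.67550327  0.9942062 ]
side spindle [([294.0, 334.0, 310.0, 367.0], 0.79), ([239.0, 326.0, 252.0, 362.0], 0.7), ([216.0, 163.0, 276.0, 211.0], 0.69), ([230.0, 271.0, 243.0, 301.0], 0.59), ([262.0, 304.0, 291.0, 315.0], 0.49)]
side case [([200.0, 133.0, 278.0, 224.0], 0.89)]
side cover [([221.0, 164.0, 279.0, 209.0], 0.58)]
side cover_grip [([217.0, 162.0, 273.0, 209.0], 0.57)]
side jar [([336.0, 180.0, 358.0, 209.0], 0.67)]
side multitool [([120.0, 132.0, 152.0, 157.0], 0.75)]
side diaphragm [([319.0, 277.0, 347.0, 302.0], 0.76)]
wrist [0.17485261 0.5528592  0.37490114]
wrist spindle []
wrist case []
wrist cover []
wrist cover_grip []
wrist jar []
wrist multitool [([141.0, 261.0, 198.0, 336.0], 0.89)]
wrist diaphragm []
```

View pics/scene0.png

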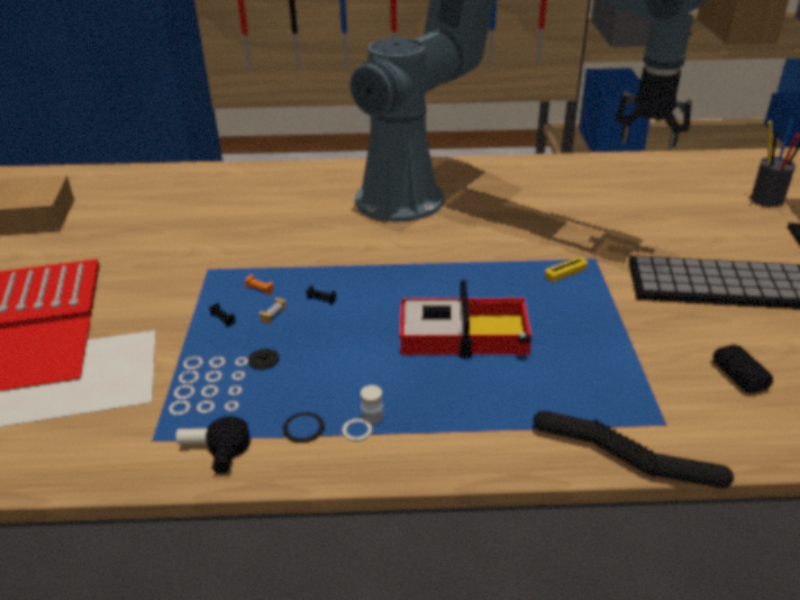

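View pics/side0.png

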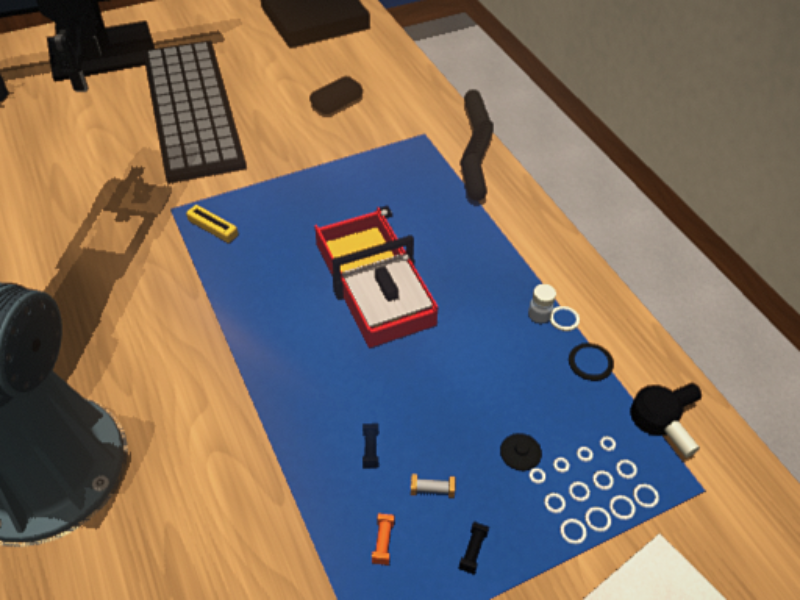

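Run:
```python
from h import *
import pickle
D=pickle.load(open('d0.pkl','rb'))
a=D['side']['color'][255:384,190:370]; a=cv2.resize(a,None,fx=4.2,fy=4.2,interpolation=cv2.INTER_CUBIC)
cv2.imwrite('pics/c_side.png',a)
b=D['side']['color'][120:235,180:300]; cv2.imwrite('pics/c_case.png',cv2.resize(b,None,fx=5,fy=5,interpolation=cv2.INTER_CUBIC))
b=D['scene']['color'][165:245,120:350]; cv2.imwrite('pics/c_scene.png',cv2.resize(b,None,fx=3.4,fy=3.4,interpolation=cv2.INTER_CUBIC))
```

```text
(no output)
```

View pics/c_side.png

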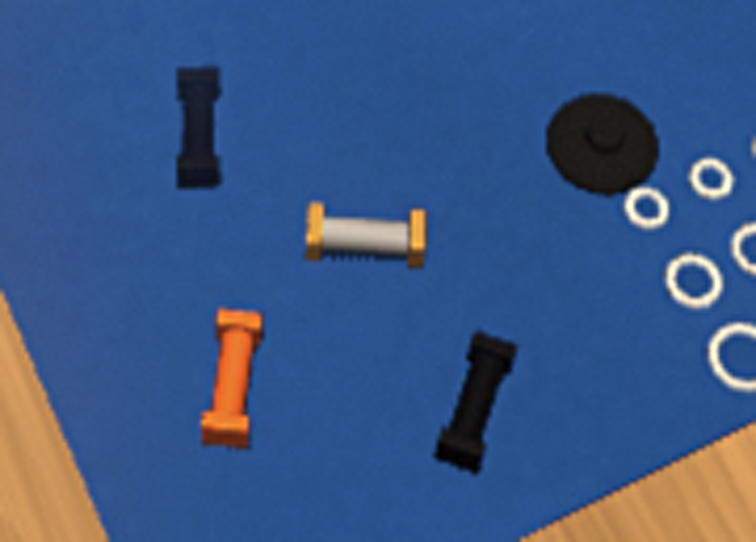

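View pics/c_case.png

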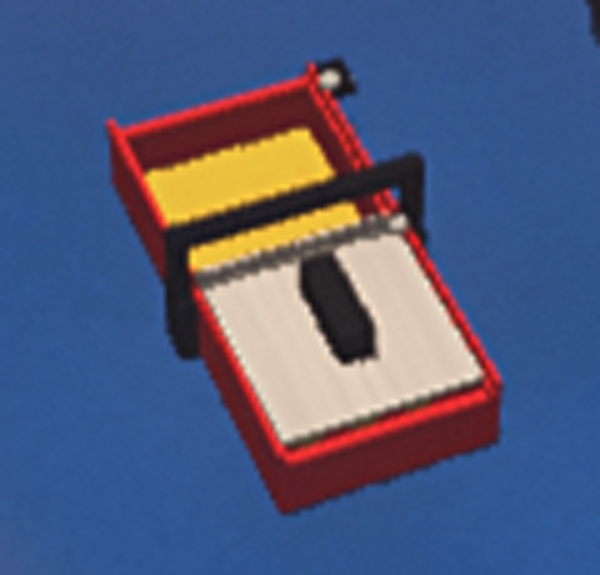

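View pics/c_scene.png

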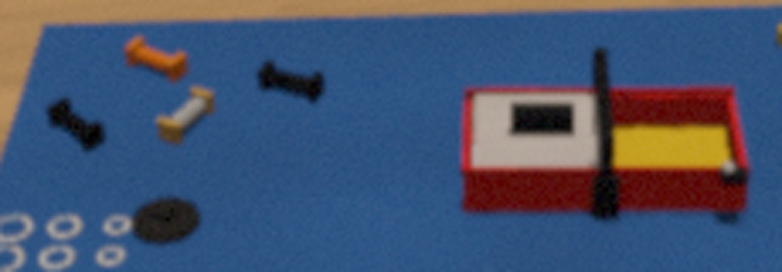

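The part meant is at side px (277,310) with a steel-grey rod and brass ends. The look-alikes are orange (245,344), black (302,350) and black (237,286). It matches scene px (174,198). The cover is open over the -y well, with the grip at side px (247,181).

```bash
cat > fit.py <<'E'
from h import *
import pickle
from scipy.optimize import least_squares
D=pickle.load(open('d0.pkl','rb'))
S=lambda u,v:(180+u/5,120+v/5)
C=lambda u,v:(120+u/3.4,165+v/3.4)
pts=[('side',S(288,512),(-.059,-.122,0)),('side',S(497,440),(.059,-.122,0)),('side',S(313,68),(.057,.122,.048)),('side',S(110,123),(-.057,.122,.048)),
('side',S(172,232),(-.064,0,.086)),('side',S(420,157),(.064,0,.086)),
('scene',C(465,208),(.059,-.122,0)),('scene',C(745,209),(.059,.122,0)),('scene',C(464,170),(.057,-.122,.048)),('scene',C(465,88),(-.057,-.122,.048)),('scene',C(735,88),(-.057,.122,.048)),('scene',C(600,50),(-.064,0,.086))]
def T(p,P):
    c,s=np.cos(p[2]),np.sin(p[2]);P=np.array(P);return np.array([p[0]+c*P[0]-s*P[1],p[1]+s*P[0]+c*P[1],P[2]])
def res(p): return np.concatenate([proj(D[n],T(p,P))[0]-uv for n,uv,P in pts])
if __name__=='__main__':
    r=least_squares(res,[.6,.05,0],loss='soft_l1');print(r.x,np.degrees(r.x[2]));print(np.round(res(r.x).reshape(-1,2),1).tolist())
    # spindle
    def sp(p,u): 
        return np.array([p[0]+u*np.cos(p[2]),p[1]+u*np.sin(p[2]),.022])
    S2=lambda u,v:(190+u/4.2,255+v/4.2)
    # top outer edges of brass ends (midpoints)
    # top face outer corners in side crop
    a=ray(D['side'],S2(312,231),.011); b=ray(D['side'],S2(420,239),.011); print('ends side',a,b,np.linalg.norm(a-b)*1000,(a+b)/2,np.degrees(np.arctan2(*(b-a)[1::-1])))
    a=ray(D['scene'],C(170,130),.011); b=ray(D['scene'],C(206,101),.011);print('ends scene',a,b,np.linalg.norm(a-b)*1000,(a+b)/2,np.degrees(np.arctan2(*(b-a)[1::-1])))
    for n in ['side','scene']:
        for t in ctrl.trace(n,'spindle'):
            m=t['region'];v,u=np.nonzero(m);hsv=None
            print(n,round(t['confidence'],2),ray(D[n],(u.mean(),v.mean()),.011),D[n]['color'][m].mean(0))
        for q in ['cover_grip']:
          for t in ctrl.trace(n,q):
            v,u=np.nonzero(t['region']); print(n,q,t['confidence'],len(u),ray(D[n],(u.mean(),v.mean()),.062))
    print('grip expected',T(r.x,(0,-.061-.0,.057)))
E
python3 fit.py
```

```text
[ 0.56357465  0.11277898 -0.03659962] -2.097004029768978
[[-0.8, -0.2], [0.6, -0.5], [-0.6, -1.7], [0.5, -1.3], [1.3, -1.0], [-1.0, -0.4], [-0.9, 0.7], [-0.1, -0.0], [-0.8, -1.4], [-0.7, -0.3], [-0.5, -0.8], [-0.3, -0.9]]
ends side [ 0.45383033 -0.25180451  0.011     ] [ 0.5016875  -0.27929324  0.011     ] 55.19003057485669 [ 0.47775891 -0.26554887  0.011     ] -29.872666838152384
ends scene [ 0.50512748 -0.27453393  0.011     ] [ 0.46154394 -0.24614742  0.011     ] 52.01268269342079 [ 0.48333571 -0.26034067  0.011     ] 146.92329475017527
side 0.87 [ 0.38401968 -0.302662    0.011     ] [ 42.38811189  96.03496503 197.51048951]
side 0.81 [ 0.47671152 -0.26337928  0.011     ] [111.90353698 131.67524116 148.61093248]
side 0.79 [ 0.48502076 -0.36445736  0.011     ] [24.99331104 19.44147157 17.18060201]
side 0.68 [ 0.4258994  -0.17067083  0.011     ] [43.55793991 28.60085837 22.34763948]
side cover_grip 0.7 1579 [0.55150698 0.04389837 0.062     ]
scene 0.57 [ 0.49152496 -0.36294572  0.011     ] [36.73015873 24.43650794 17.47619048]
scene 0.5 [ 0.39027699 -0.3018707   0.011     ] [ 36.28571429  72.0625     132.58928571]
scene 0.33 [0.53652966 0.11736495 0.011     ] [28.3358209  27.01865672 33.15671642]
scene cover_grip 0.94 770 [0.58681175 0.0518494  0.062     ]
grip expected [0.56134257 0.05181983 0.057     ]
```

```bash
cat > plan.py <<'E'
from h import *
from scipy.spatial.transform import Rotation as Rn
import sys
def st(p=True):
    o=ctrl.get_obs();w=o['eef_rot'];R=Rn.from_quat([w[1],w[2],w[3],w[0]]);M=R.as_matrix()
    if p: print('t',round(o['time_s'],2),'tcp',np.round(o['eef_pos'],4),'xaz',round(np.degrees(np.arctan2(M[1,0],M[0,0])),2),'tilt z',np.round(M[:,2],3),'F',np.round(o['wrist_force'],1),'open',round(o['opening'],3),'q',np.round(o['q'],2))
    return o,M
def go(x,y,z,az=None):
    o,M=st(); d=np.array([x,y,z])-o['eef_pos']
    print('tool shift cm (start axes)',np.round(M.T@d*100,2))
    if az is not None:
        a=np.radians(az);Rt=np.array([[np.cos(a),np.sin(a),0],[np.sin(a),-np.cos(a),0],[0,0,-1]])
        print('rotvec deg',np.round(np.degrees(Rn.from_matrix(M.T@Rt).as_rotvec()),2),'tool shift in end axes',np.round(Rt.T@d*100,2))
if __name__=='__main__': go(*map(float,sys.argv[1:]))
E
python3 plan.py .479 -.263 .20 60
```

```text
t 1.4 tcp [0.2432 0.521  0.3039] xaz 64.97 tilt z [-0.  0. -1.] F [-0.1  0.9 -0. ] open 0.998 q [ 0.93  0.18  1.61  0.    1.35 -0.21]
tool shift cm (start axes) [-61.07  54.53  10.39]
rotvec deg [-0.    0.    4.97] tool shift in end axes [-56.11  59.62  10.39]
```

>>> {"method": "move_arm", "body": {
  "rows": "0 0 0 0 0 5 0.5; -2.95 3.14 0.5 0 0 0 0.5; -2.95 3.14 0.5 0 0 0 0.5; -2.95 3.14 0.5 0 0 0 0.5; -2.95 3.14 0.5 0 0 0 0.5; -2.95 3.14 0.5 0 0 0 0.5; -2.95 3.14 0.5 0 0 0 0.5; -2.95 3.14 0.5 0 0 0 0.5; -2.95 3.14 0.5 0 0 0 0.5; -2.95 3.14 0.5 0 0 0 0.5; -2.95 3.14 0.5 0 0 0 0.5; -2.95 3.14 0.5 0 0 0 0.5; -2.95 3.14 0.5 0 0 0 0.5; -2.95 3.14 0.5 0 0 0 0.5; -2.95 3.14 0.5 0 0 0 0.5; -2.95 3.14 0.5 0 0 0 0.5; -2.95 3.14 0.5 0 0 0 0.5; -2.95 3.14 0.5 0 0 0 0.5; -2.95 3.14 0.5 0 0 0 0.5; -2.95 3.14 0.5 0 0 0 0.5"
}}

```text
time_s: 3.4
eef_pos: [0.4796, -0.2647, 0.2087]
eef_rot: [0.0, 0.866, 0.5, 0.0]
wrist_force: [0.8, 0.9, -0.2]
opening: 0.498
```

Run:
```python
from plan import *
import pickle
go(.479,-.263,.20,60)
c=ctrl.camera('wrist');pickle.dump(c,open('w1.pkl','wb'))
cv2.imwrite('pics/w1.png',cv2.resize(c['color'],(800,600)))
print(ctrl.pinch_z,proj(c,[.479,-.263,.011]))
for t in ctrl.trace('wrist','spindle'):
    m=t['region'];v,u=np.nonzero(m)
    r=cv2.minAreaRect(np.stack([u,v],1).astype(np.float32))
    print(t['confidence'],t['bbox'],ray(c,(u.mean(),v.mean()),.011),ray(c,r[0],.011),c['color'][m].mean(0),r)
```

```text
t 3.4 tcp [ 0.4796 -0.2647  0.2087] xaz 59.95 tilt z [ 0. -0. -1.] F [ 0.8  0.9 -0.2] open 0.498 q [-0.72  0.23  1.76  0.    1.16 -1.77]
tool shift cm (start axes) [ 0.12 -0.14  0.87]
rotvec deg [ 0.02 -0.   -0.05] tool shift in end axes [ 0.12 -0.14  0.87]
0.0539 [[253.0061735  182.26084784]]
0.88 [98.6, 94.3, 184.7, 121.7] [ 0.38295145 -0.30715239  0.011     ] [ 0.38324326 -0.30646178  0.011     ] [ 52.66530055 139.36156648 219.46129326] ((142.48464965820312, 105.983642578125), (87.87638092041016, 32.079078674316406), 1.818302869796753)
0.84 [279.5, 45.6, 372.3, 82.4] [ 0.42724378 -0.17033984  0.011     ] [ 0.42675585 -0.17044689  0.011     ] [49.96545616 42.54428698 40.88928255] ((325.5391845703125, 63.89754104614258), (32.6445426940918, 88.22016143798828), 84.36931610107422)
0.83 [235.8, 144.1, 266.0, 221.3] [ 0.4779439  -0.26562605  0.011     ] [ 0.47792517 -0.26622077  0.011     ] [104.01588235 127.03411765 143.18470588] ((248.9852294921875, 183.054931640625), (76.28755187988281, 27.15293312072754), 89.10482788085938)
0.7 [116.2, 223.5, 193.1, 258.0] [ 0.48072672 -0.37167411  0.011     ] [ 0.484268   -0.36719616  0.011     ] [60.23098395 49.19539428 45.73133287] ((153.07691955566406, 244.61538696289062), (72.95519256591797, 34.51643371582031), 11.309932708740234)
```

View pics/w1.png

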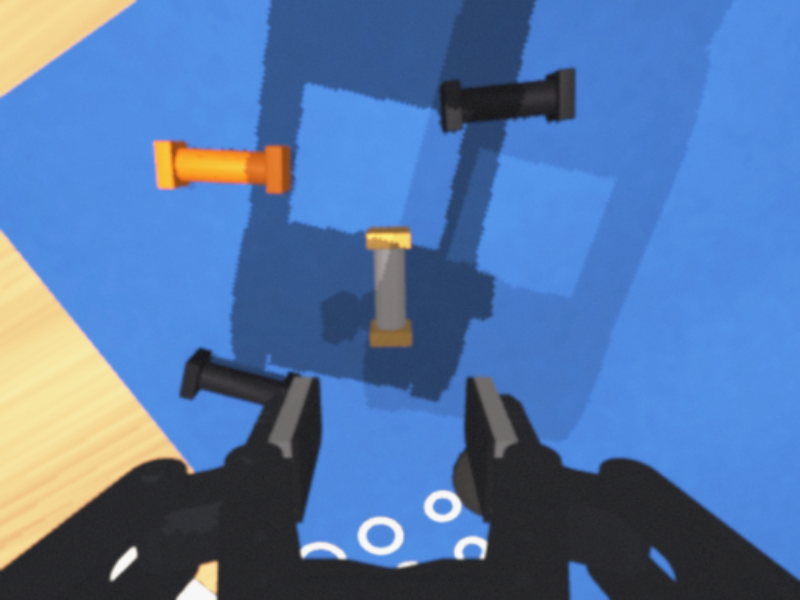

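The candidate at wrist px (390,287) in the enlarged view has a steel rod and brass ends. The jaws are square to the rod, so I'm descending.

>>> {"method": "move_arm", "body": {
  "rows": "-0.1 -0.1 3 0 0 0 0.5; 0 0 4 0 0 0 0.5; 0 0 3 0 0 0 0.5; 0 0 2 0 0 0 0.5; 0 0 1.2 0 0 0 0.5; 0 0 0 0 0 0 0.5"
}}

```text
time_s: 4.1
eef_pos: [0.4771, -0.2621, 0.0755]
eef_rot: [-0.002, 0.866, 0.5, -0.001]
wrist_force: [0.1, 0.2, 0.1]
opening: 0.5
```

Run:
```python
from plan import *
st()
c=ctrl.camera('wrist');cv2.imwrite('pics/w2.png',cv2.resize(c['color'],(800,600)))
```

```text
t 4.1 tcp [ 0.4771 -0.2621  0.0755] xaz 59.99 tilt z [-0.002  0.002 -1.   ] F [0.1 0.2 0.1] open 0.5 q [-0.72  0.44  1.81  0.    0.9  -1.77]
```

View pics/w2.png

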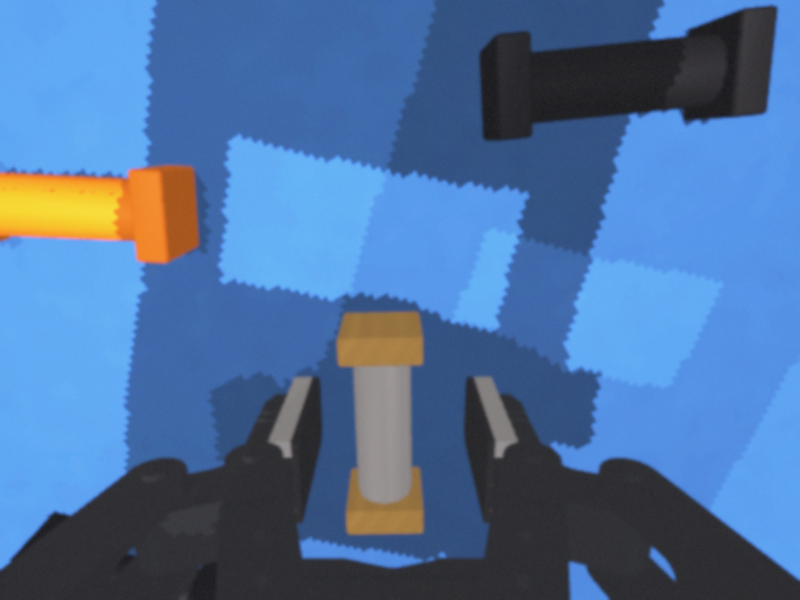

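The rod is between the jaws, roughly centred (rod px y 365–500, tips around y 385–440). Closing.

>>> {"method": "move_arm", "body": {
  "rows": "0 0 0 0 0 0 0.2; 0 0 0 0 0 0 0; 0 0 0 0 0 0 0; 0 0 0 0 0 0 0; 0 0 0 0 0 0 0; 0 0 0 0 0 0 0"
}}

```text
time_s: 4.75
eef_pos: [0.4788, -0.2638, 0.0786]
eef_rot: [0.001, 0.866, 0.5, 0.0]
wrist_force: [-0.4, 1.5, 5.8]
opening: 0.157
```

Run:
```python
from plan import *
st()
c=ctrl.camera('wrist');cv2.imwrite('pics/w3.png',cv2.resize(c['color'],(800,600)))
```

```text
t 4.75 tcp [ 0.4788 -0.2638  0.0786] xaz 59.97 tilt z [ 0.002 -0.002 -1.   ] F [-0.4  1.5  5.8] open 0.157 q [-0.72  0.43  1.81  0.    0.9  -1.77]
```

View pics/w3.png

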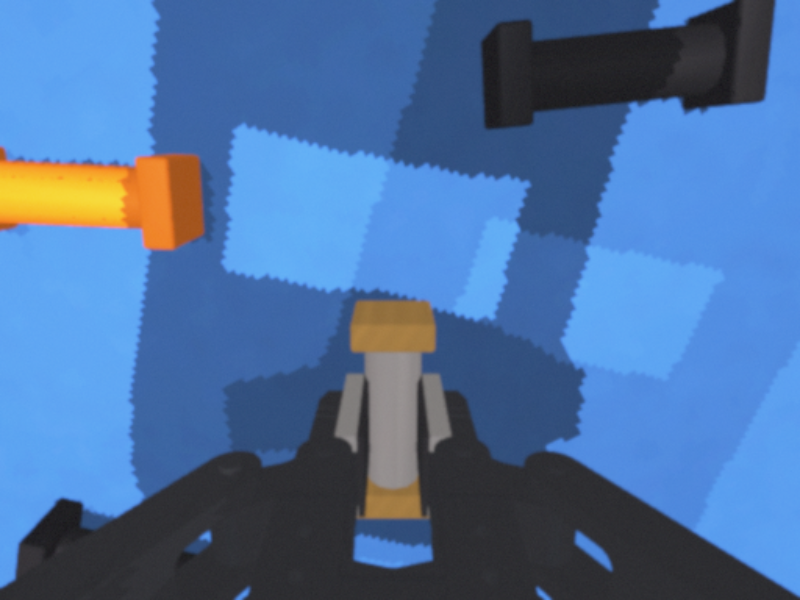

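>>> {"method": "move_arm", "body": {
  "rows": "0 0 -1 0 0 0 0; 0 0 -2 0 0 0 0; 0 0 -3 0 0 0 0; 0 0 -3 0 0 7.8 0; 0 0 -2.5 0 0 7.8 0; 0 0 -2.5 0 0 7.8 0; 0 0 0 0 0 7.8 0; 0 0 0 0 0 7.8 0; 0 0 0 0 0 7.8 0; 0 0 0 0 0 7.8 0; 0 0 0 0 0 7.5 0; 0 0 0 0 0 0 0"
}}

```text
time_s: 6.0
eef_pos: [0.4779, -0.2631, 0.2177]
eef_rot: [0.0, 1.0, -0.019, 0.0]
wrist_force: [-0.1, -0.8, -1.0]
opening: 0.163
```

Run:
```python
from plan import *
go(.5659,.1758,.22,-2.1)
c=ctrl.camera('wrist');cv2.imwrite('pics/w4.png',cv2.resize(c['color'],(800,600)))
```

```text
t 6.0 tcp [ 0.4779 -0.2631  0.2177] xaz -2.19 tilt z [ 0.001 -0.001 -1.   ] F [-0.1 -0.8 -1. ] open 0.163 q [-0.72  0.21  1.76 -0.    1.17 -0.68]
tool shift cm (start axes) [  7.12 -44.2   -0.25]
rotvec deg [ 0.03 -0.03 -0.09] tool shift in end axes [  7.19 -44.19  -0.23]
```

View pics/w4.png

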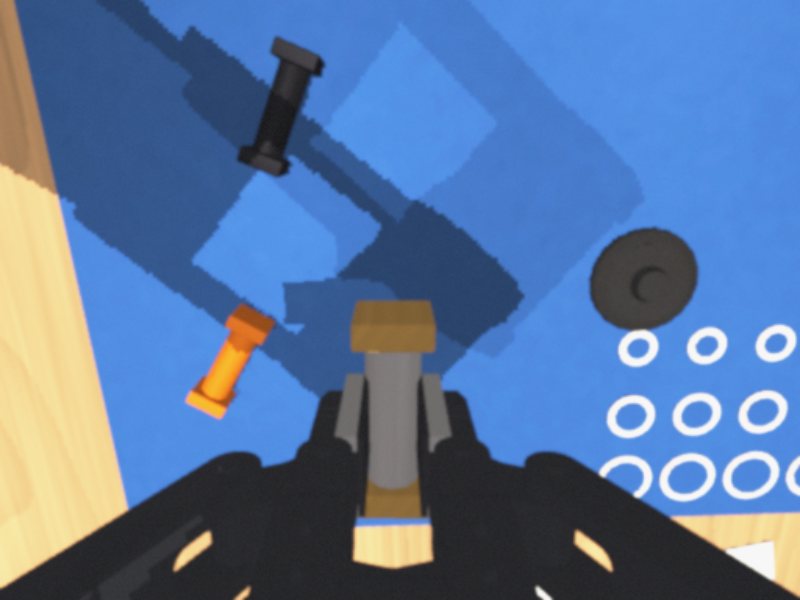

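>>> {"method": "move_arm", "body": {
  "rows": "0.7 -3.6 0 0 0 0 0; 0.7 -3.6 0 0 0 0 0; 0.7 -3.6 0 0 0 0 0; 0.7 -3.6 0 0 0 0 0; 0.7 -3.6 0 0 0 0 0; 0.7 -3.6 0 0 0 0 0; 0.7 -3.6 0 0 0 0 0; 0.7 -3.6 0 0 0 0 0; 0.7 -3.6 0 0 0 0 0; 0.7 -3.6 0 0 0 0 0; 0 0 0 0 0 0 0"
}}

```text
time_s: 7.15
eef_pos: [0.5616, 0.0978, 0.2174]
eef_rot: [-0.001, 1.0, -0.015, 0.001]
wrist_force: [-0.7, -0.8, -0.6]
opening: 0.157
```

Run:
```python
from plan import *
from fit import T
import pickle
go(.5659,.1758,.22,-2.1)
c=ctrl.camera('wrist');pickle.dump(c,open('w5.pkl','wb'))
im=cv2.resize(c['color'],(800,600));
p=(.56357,.11278,-.0366)
for P in [(.057,.122,.048),(-.057,.122,.048),(-.053,.116,.006),(.053,.116,.006),(0,.0595,.006),(0,-.061,.068),(-.058,.0,.086),(.058,0,.086),(.059,-.122,.048),(-.059,-.122,.048)]:
    u=proj(c,T(p,P))[0]*800/512; cv2.drawMarker(im,tuple(int(a) for a in u),(255,0,255),0,12,1)
cv2.imwrite('pics/w5.png',im)
```

```text
t 7.15 tcp [0.5616 0.0978 0.2174] xaz -1.68 tilt z [ 0.001  0.001 -1.   ] F [-0.7 -0.8 -0.6] open 0.157 q [-0.04  0.26  1.7   0.    1.18 -0.01]
tool shift cm (start axes) [ 0.2  -7.81 -0.25]
rotvec deg [-0.08 -0.06  0.42] tool shift in end axes [ 0.15 -7.81 -0.26]
```

View pics/w5.png

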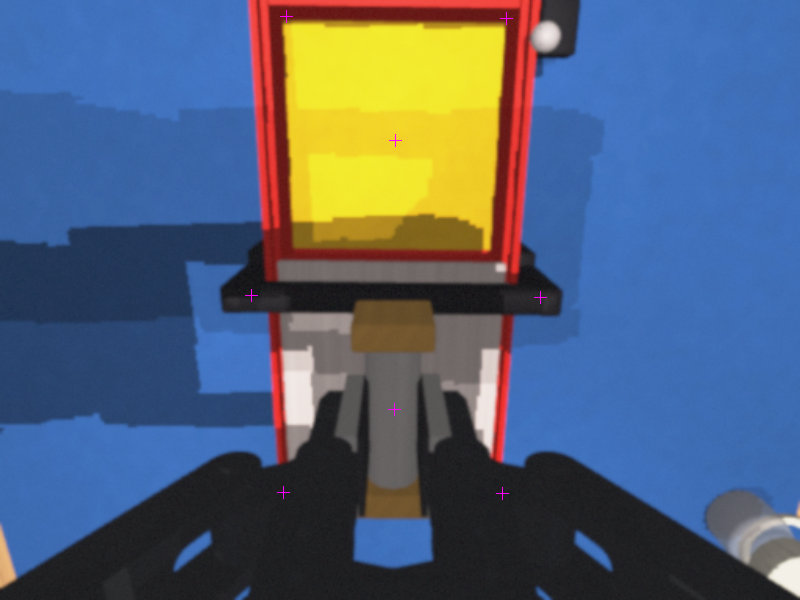

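The overlay of the fitted case model matches: well corners at (286,16) and (506,18), centre at (395,140). Next I go over the well and down.

>>> {"method": "move_arm", "body": {
  "rows": "0.1 -2.6 0 0 0 0.4 0; 0.1 -2.6 0 0 0 0 0; 0 -2.6 0 0 0 0 0; 0 0 2 0 0 0 0; 0 0 3 0 0 0 0; 0 0 3 0 0 0 0; 0 0 2 0 0 0 0; 0 0 1.5 0 0 0 0; 0 0 1 0 0 0 0; 0 0 0.4 0 0 0 0; 0 0 0 0 0 0 0; 0 0 0 0 0 0 0"
}}

```text
time_s: 8.4
eef_pos: [0.5672, 0.1718, 0.0889]
eef_rot: [-0.0, 1.0, -0.022, 0.001]
wrist_force: [-0.0, 0.3, -1.5]
opening: 0.156
```

Run:
```python
from plan import *
go(.5659,.1758,.086,-2.1)
c=ctrl.camera('wrist');cv2.imwrite('pics/w6.png',cv2.resize(c['color'],(800,600)))
```

```text
t 8.4 tcp [0.5672 0.1718 0.0889] xaz -2.52 tilt z [ 0.002  0.    -1.   ] F [-0.   0.3 -1.5] open 0.156 q [ 0.09  0.49  1.69 -0.    0.96  0.14]
tool shift cm (start axes) [-0.15 -0.39  0.29]
rotvec deg [-0.01 -0.09 -0.42] tool shift in end axes [-0.15 -0.39  0.29]
```

View pics/w6.png

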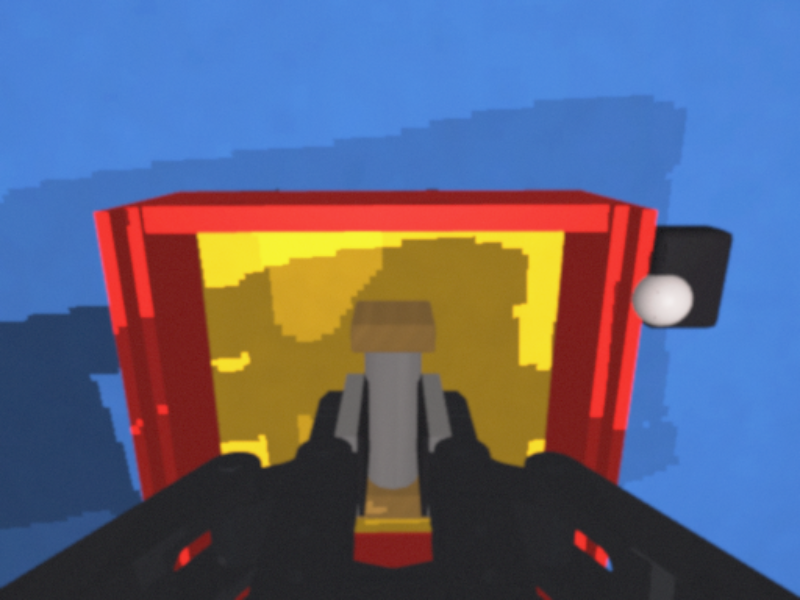

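>>> {"method": "move_arm", "body": {
  "rows": "0 -0.2 0.2 0 0 -0.4 0; 0 0 0.1 0 0 0 0; 0 0 0 0 0 0 0; 0 0 0 0 0 0 0.2; 0 0 0 0 0 0 0.35; 0 0 0 0 0 0 0.45; 0 0 0 0 0 0 0.45; 0 0 0 0 0 0 0.45; 0 0 -1 0 0 0 0.45; 0 0 -2 0 0 0 0.45; 0 0 -3 0 0 0 0.45; 0 0 -4 0 0 0 0.45; 0 0 0 0 0 0 0.45"
}}

```text
time_s: 9.75
eef_pos: [0.5701, 0.1743, 0.1919]
eef_rot: [-0.001, 1.0, -0.018, 0.006]
wrist_force: [1.1, 0.3, 1.2]
opening: 0.45
```

Run:
```python
from plan import *
st()
c=ctrl.camera('wrist');cv2.imwrite('pics/w7.png',cv2.resize(c['color'],(800,600)))
```

```text
t 9.75 tcp [0.5701 0.1743 0.1919] xaz -2.11 tilt z [ 0.011  0.001 -1.   ] F [1.1 0.3 1.2] open 0.45 q [0.1  0.34 1.65 0.   1.14 0.13]
```

View pics/w7.png

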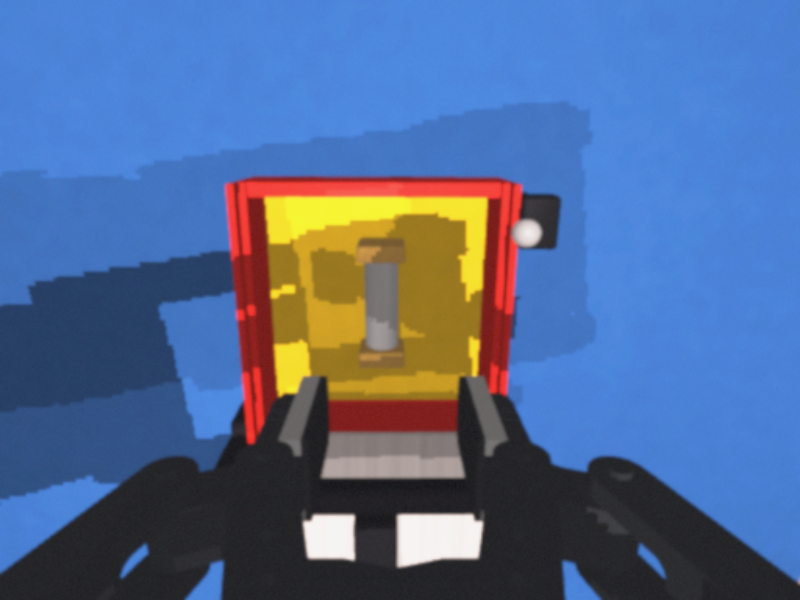

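The spindle lies flat and released on the yellow floor (px 358–405, 240–367). Now to the cover grip.

>>> {"method": "move_arm", "body": {
  "rows": "-0.1 3 0 0 0 0 0.5; -0.1 4.4 0 0 0 0 0.5; -0.1 4.4 0 0 0 0 0.5; -0.1 4.4 0 0 0 0 0.5; -0.2 3 0 0 0 0 0.5; -0.2 1.5 0 0 0 0 0.5; 0 0 0 0 0 0 0.5; 0 0 0 0 0 0 0.5"
}}

```text
time_s: 10.6
eef_pos: [0.5507, -0.0319, 0.1845]
eef_rot: [-0.0, 1.0, -0.019, -0.0]
wrist_force: [-0.1, 0.6, 0.2]
opening: 0.497
```

Run:
```python
from plan import *
from fit import T
go(.5605,.0293,.122,-2.1)
c=ctrl.camera('wrist')
im=cv2.resize(c['color'],(800,600));
p=(.56357,.11278,-.0366)
for P in [(-.01,-.0335,.068),(.01,-.0335,.068),(-.01,-.0895,.068),(.01,-.0895,.068),(-.058,0.,.086),(.058,0,.086)]:
    u=proj(c,T(p,P))[0]*800/512; cv2.drawMarker(im,tuple(int(a) for a in u),(255,0,255),0,12,1)
cv2.imwrite('pics/w8.png',im)
```

```text
t 10.6 tcp [ 0.5507 -0.0319  0.1845] xaz -2.14 tilt z [-0.001  0.001 -1.   ] F [-0.1  0.6  0.2] open 0.497 q [-0.27  0.27  1.76  0.    1.11 -0.24]
tool shift cm (start axes) [ 0.76 -6.15  6.26]
rotvec deg [-0.04  0.04 -0.04] tool shift in end axes [ 0.76 -6.16  6.25]
```

View pics/w8.png

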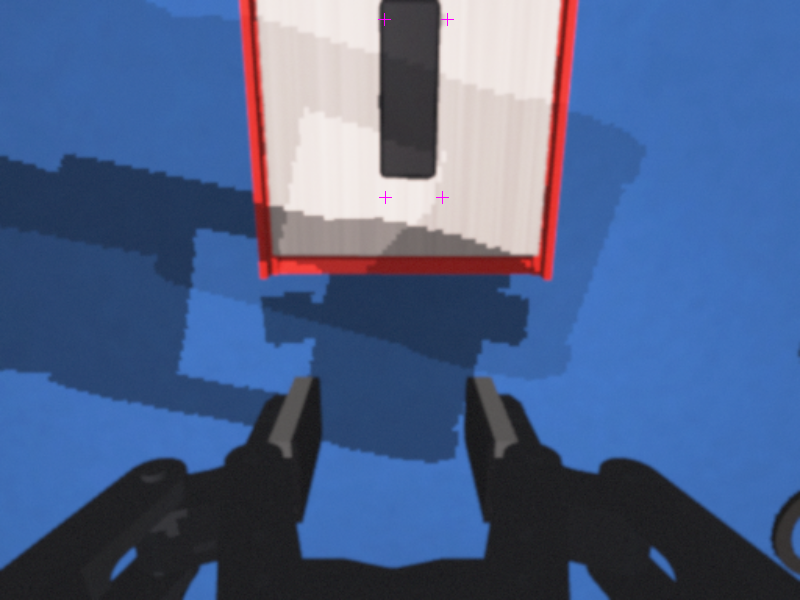

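Run:
```python
from plan import *
c=ctrl.camera('wrist');k=512/800
o,M=st()
p=np.array([.56357,.11278]);a=-.0366;R=np.array([[np.cos(a),-np.sin(a)],[np.sin(a),np.cos(a)]])
for n,uv,z in [('rearL',(266,276),.048),('rearR',(546,276),.048),('gripRL',(382,176),.068),('gripRR',(436,176),.068),('coverrear',(410,256),.045),('gripFL',(384,1),.068),('gripFR',(438,1),.068)]:
    w=ray(c,(uv[0]*k,uv[1]*k),z);print(n,np.round(w,4),'case mm',np.round(R.T@(w[:2]-p)*1000,1))
```

```text
t 10.7 tcp [ 0.5508 -0.0313  0.1846] xaz -2.04 tilt z [-0.     0.001 -1.   ] F [-0.6 -0.2 -0.3] open 0.499 q [-0.27  0.27  1.76  0.    1.11 -0.24]
rearL [ 0.5002 -0.0077  0.048 ] case mm [ -58.9 -122.8]
rearR [ 0.614  -0.0119  0.048 ] case mm [  55.  -122.7]
gripRL [0.5495 0.0315 0.068 ] case mm [-11.1 -81.8]
gripRR [0.5682 0.0308 0.068 ] case mm [  7.7 -81.8]
coverrear [ 0.559  -0.0022  0.045 ] case mm [  -0.3 -115.1]
gripFL [0.5524 0.0855 0.068 ] case mm [-10.2 -27.7]
gripFR [0.5695 0.0849 0.068 ] case mm [  6.9 -27.7]
```

Grip centre measured at case y ≈ -55 mm (ends at -82 and -28), x ≈ -1.7 mm, with the case itself agreeing with the fit. I'll grip near its rear end.

>>> {"method": "move_arm", "body": {
  "rows": "0.3 -3 0 0 0 0 0.5; 0.3 -3 0 0 0 0 0.5; 0 -0.9 1 0 0 0 0.5; 0 0 2 0 0 0 0.5; 0 0 2 0 0 0 0.5; 0 0 0.9 0 0 0 0.5; 0 0 0 0 0 0 0.5; 0 0 0 0 0 0 0.5"
}}

```text
time_s: 11.5
eef_pos: [0.5597, 0.0361, 0.1261]
eef_rot: [0.0, 1.0, -0.018, 0.0]
wrist_force: [-0.1, 0.1, -0.1]
opening: 0.502
```

Run:
```python
from plan import *
go(.5592,.0378,.126,-2.1)
c=ctrl.camera('wrist');cv2.imwrite('pics/w9.png',cv2.resize(c['color'],(800,600)))
```

```text
t 11.5 tcp [0.5597 0.0361 0.1261] xaz -2.11 tilt z [ 0. -0. -1.] F [-0.1  0.1 -0.1] open 0.502 q [-0.15  0.37  1.76 -0.    1.   -0.11]
tool shift cm (start axes) [-0.05 -0.16  0.01]
rotvec deg [ 0.   -0.01 -0.01] tool shift in end axes [-0.05 -0.16  0.01]
```

View pics/w9.png

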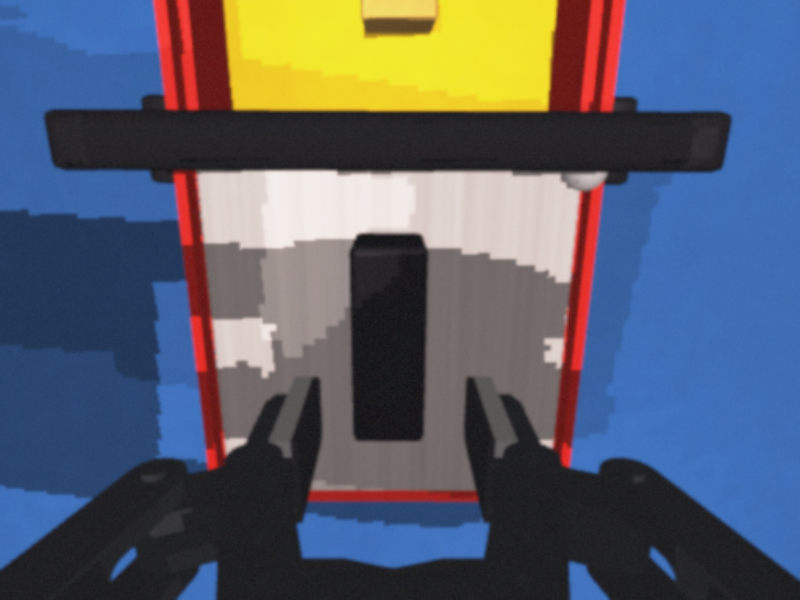

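The grip is between the jaws (px 350–427, rear end at y 440). Closing on it.

>>> {"method": "move_arm", "body": {
  "rows": "-0.1 -0.1 0 0 0 0 0.4; 0 0 0 0 0 0 0.2; 0 0 0 0 0 0 0; 0 0 0 0 0 0 0; 0 0 0 0 0 0 0"
}}

```text
time_s: 12.05
eef_pos: [0.5585, 0.037, 0.127]
eef_rot: [0.0, 1.0, -0.019, 0.0]
wrist_force: [-4.1, -0.3, 6.2]
opening: 0.211
```

Run:
```python
from plan import *
go(.5611,.0928,.126,-2.1)
c=ctrl.camera('wrist');cv2.imwrite('pics/w10.png',cv2.resize(c['color'],(800,600)))
```

```text
t 12.05 tcp [0.5585 0.037  0.127 ] xaz -2.13 tilt z [ 0. -0. -1.] F [-4.1 -0.3  6.2] open 0.211 q [-0.15  0.37  1.77 -0.    1.   -0.11]
tool shift cm (start axes) [ 0.05 -5.58  0.1 ]
rotvec deg [ 0.01 -0.   -0.03] tool shift in end axes [ 0.06 -5.58  0.1 ]
```

View pics/w10.png

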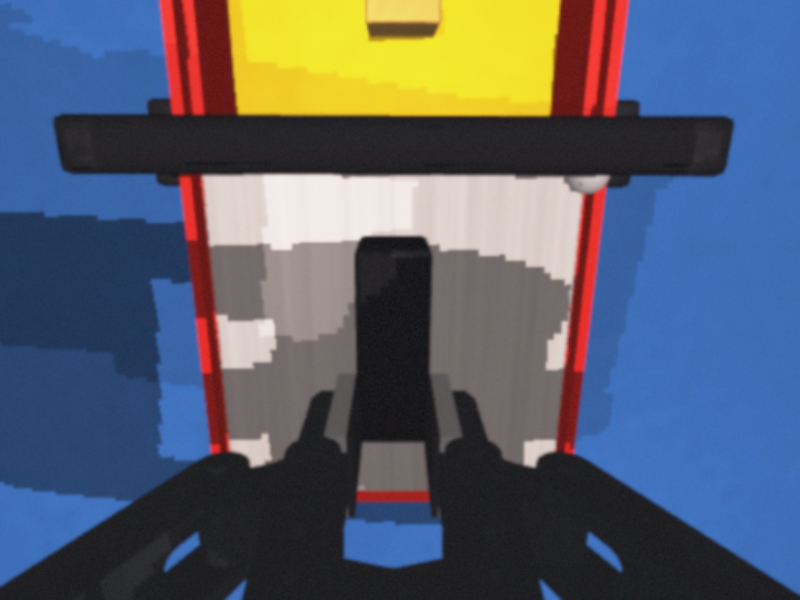

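>>> {"method": "move_arm", "body": {
  "rows": "0.02 -0.3 -0.1 0 0 0 0; 0 -0.6 0 0 0 0 0; 0 -0.8 0 0 0 0 0; 0 -0.8 0 0 0 0 0; 0 -0.8 0 0 0 0 0; 0 -0.8 0 0 0 0 0; 0 -0.6 0 0 0 0 0; 0 -0.4 0 0 0 0 0; 0 -0.2 0 0 0 0 0; 0 0 0 0 0 0 0; 0 0 0 0 0 0 0"
}}

```text
time_s: 13.2
eef_pos: [0.5606, 0.0905, 0.127]
eef_rot: [-0.001, 1.0, -0.019, 0.0]
wrist_force: [-3.0, 2.5, 4.4]
opening: 0.216
```

Run:
```python
from plan import *
go(.5611,.0928,.126,-2.1)
c=ctrl.camera('wrist');cv2.imwrite('pics/w11.png',cv2.resize(c['color'],(800,600)))
c=ctrl.camera('side');cv2.imwrite('pics/s11.png',cv2.resize(c['color'][110:240,160:310],(750,650)[:2] if 0 else (690,598)))
```

```text
t 13.2 tcp [0.5606 0.0905 0.127 ] xaz -2.13 tilt z [ 0.     0.001 -1.   ] F [-3.   2.5  4.4] open 0.216 q [-0.05  0.39  1.74  0.    1.01 -0.01]
tool shift cm (start axes) [ 0.04 -0.23  0.1 ]
rotvec deg [-0.06 -0.   -0.03] tool shift in end axes [ 0.04 -0.23  0.1 ]
```

View pics/w11.png

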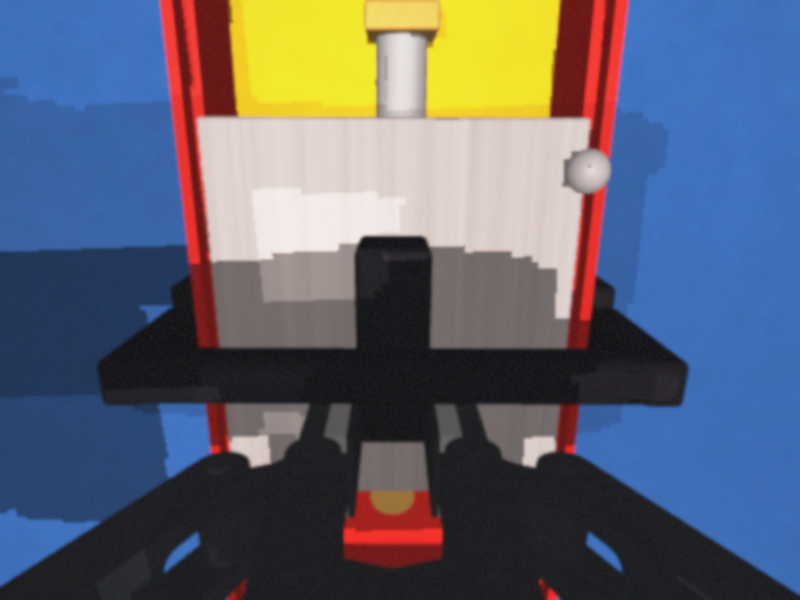

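View pics/s11.png

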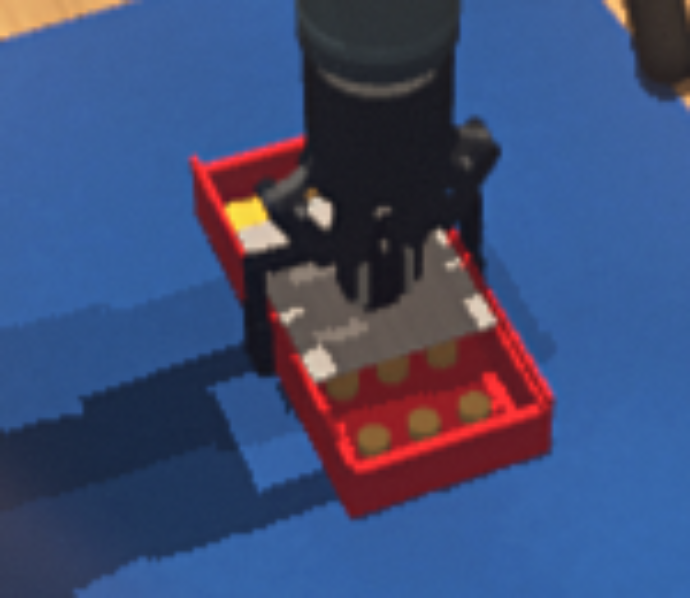

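Cover moved 53 mm, held and clear of the bar. Release, lift over the bar, regrip on the +y side.

>>> {"method": "move_arm", "body": {
  "rows": "0 0 0 0 0 0 0.35; 0 0 0 0 0 0 0.5; 0 0 0 0 0 0 0.5; 0 0 -1.5 0 0 0 0.5; 0 0 -3 0 0 0 0.5; 0 0 -2.5 0 0 0 0.5; 0 0 0 0 0 0 0.5; 0.1 -1.5 0 0 0 0 0.5; 0 -1.8 0 0 0 0 0.5; 0 -1.2 0 0 0 0 0.5; 0 0 0 0 0 0 0.5; 0 0 0 0 0 0 0.5"
}}

```text
time_s: 14.5
eef_pos: [0.5629, 0.1354, 0.1962]
eef_rot: [0.0, 1.0, -0.018, -0.001]
wrist_force: [-0.5, -0.3, -0.1]
opening: 0.5
```

Run:
```python
from plan import *
go(.563,.1353,.127,-2.1)
c=ctrl.camera('scene');cv2.imwrite('pics/sc12.png',cv2.resize(c['color'][110:250,220:380],(686,600)))
```

```text
t 14.5 tcp [0.5629 0.1354 0.1962] xaz -2.05 tilt z [-0.001 -0.    -1.   ] F [-0.5 -0.3 -0.1] open 0.5 q [ 0.03  0.31  1.68 -0.    1.15  0.07]
tool shift cm (start axes) [0.02 0.   6.92]
rotvec deg [0.02 0.08 0.05] tool shift in end axes [0.01 0.01 6.92]
```

View pics/sc12.png

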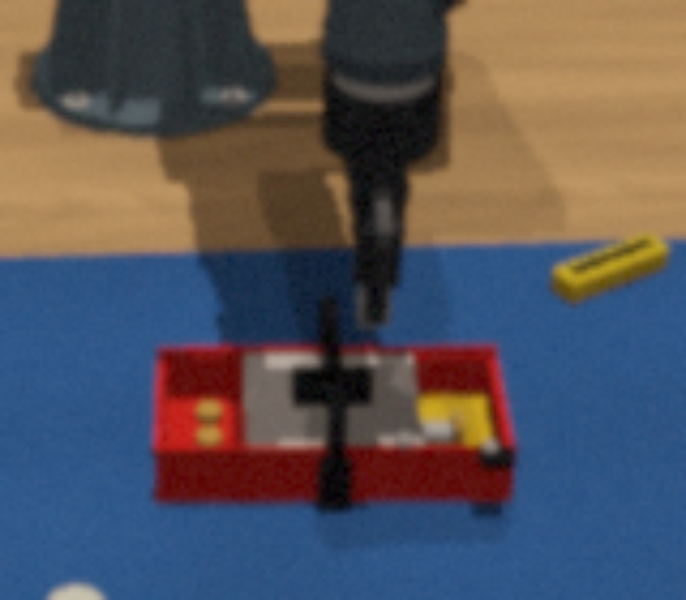

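>>> {"method": "move_arm", "body": {
  "rows": "0 -0.1 1.5 0 0 0 0.5; 0 0 2 0 0 0 0.5; 0 0 2 0 0 0 0.5; 0 0 1.4 0 0 0 0.5; 0 0 0 0 0 0 0.5; 0 0 0 0 0 0 0.4; 0 0 0 0 0 0 0.2; 0 0 0 0 0 0 0; 0 0 0 0 0 0 0; 0 0 0 0 0 0 0"
}}

```text
time_s: 15.55
eef_pos: [0.5627, 0.136, 0.129]
eef_rot: [0.0, 1.0, -0.018, -0.001]
wrist_force: [-5.9, -0.5, 4.5]
opening: 0.212
```

Run:
```python
from plan import *
go(.563,.1353,.127,-2.1)
c=ctrl.camera('wrist');cv2.imwrite('pics/w13.png',cv2.resize(c['color'],(800,600)))
```

```text
t 15.55 tcp [0.5627 0.136  0.129 ] xaz -2.11 tilt z [-0.002 -0.    -1.   ] F [-5.9 -0.5  4.5] open 0.212 q [ 0.03  0.4   1.71 -0.    1.02  0.07]
tool shift cm (start axes) [0.04 0.07 0.2 ]
rotvec deg [ 0.01  0.1  -0.01] tool shift in end axes [0.04 0.07 0.2 ]
```

View pics/w13.png

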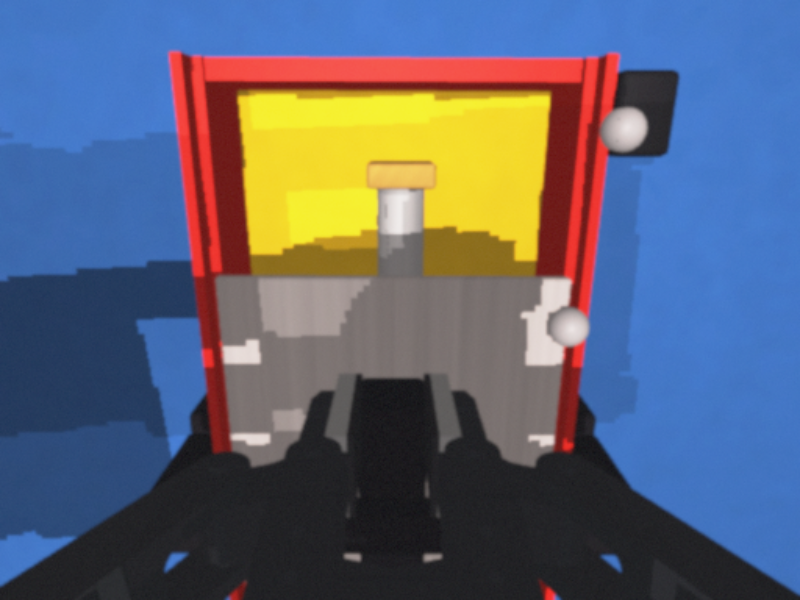

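The grip is held on the +y side. Pull smoothly about 46 mm, then look.

>>> {"method": "move_arm", "body": {
  "rows": "0.03 -0.3 0 0 0 0 0; 0 -0.5 0 0 0 0 0; 0 -0.6 0 0 0 0 0; 0 -0.6 0 0 0 0 0; 0 -0.6 0 0 0 0 0; 0 -0.6 0 0 0 0 0; 0 -0.6 0 0 0 0 0; 0 -0.4 0 0 0 0 0; 0 -0.3 0 0 0 0 0; 0 -0.1 0 0 0 0 0; 0 0 0 0 0 0 0"
}}

```text
time_s: 16.7
eef_pos: [0.5645, 0.1822, 0.129]
eef_rot: [0.0, 1.0, -0.018, -0.001]
wrist_force: [-6.0, -1.0, 4.7]
opening: 0.211
```

Run:
```python
from plan import *
go(.565,.1978,.127,-2.1)
c=ctrl.camera('wrist');cv2.imwrite('pics/w14.png',cv2.resize(c['color'],(800,600)))
```

```text
t 16.7 tcp [0.5645 0.1822 0.129 ] xaz -2.09 tilt z [-0.002 -0.    -1.   ] F [-6.  -1.   4.7] open 0.211 q [ 0.11  0.43  1.68 -0.    1.04  0.15]
tool shift cm (start axes) [-0.01 -1.56  0.2 ]
rotvec deg [0.02 0.11 0.01] tool shift in end axes [-0.01 -1.56  0.2 ]
```

View pics/w14.png

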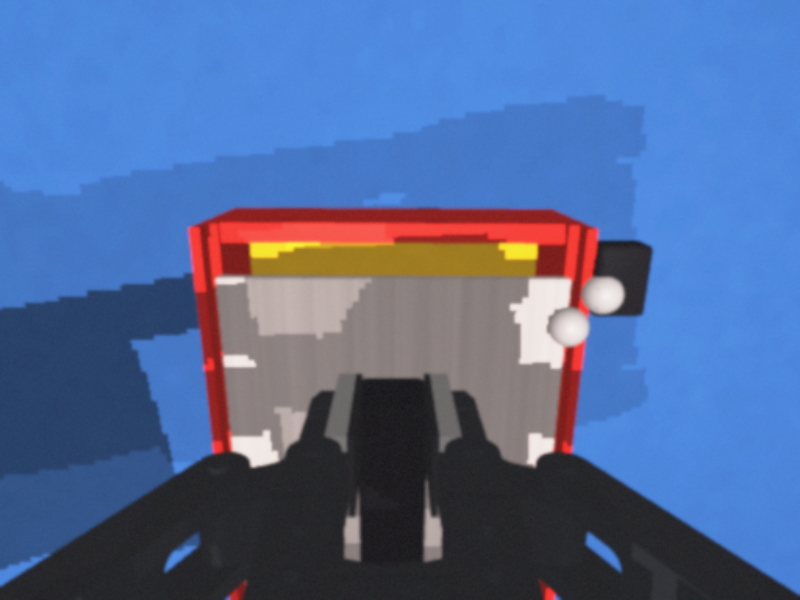

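>>> {"method": "move_arm", "body": {
  "rows": "0 -0.2 0 0 0 0 0; 0 -0.2 0 0 0 0 0; 0 -0.2 0 0 0 0 0; 0 -0.15 0 0 0 0 0; 0 -0.15 0 0 0 0 0; 0 -0.1 0 0 0 0 0; 0 0 0 0 0 0 0"
}}

```text
time_s: 17.45
eef_pos: [0.5649, 0.1918, 0.129]
eef_rot: [0.0, 1.0, -0.019, -0.001]
wrist_force: [-6.4, 0.0, 6.3]
opening: 0.208
```

Run:
```python
from plan import *
go(.565,.1978,.127,-2.1)
c=ctrl.camera('wrist');cv2.imwrite('pics/w15.png',cv2.resize(c['color'],(800,600)))
```

```text
t 17.45 tcp [0.5649 0.1918 0.129 ] xaz -2.12 tilt z [-0.002 -0.    -1.   ] F [-6.4  0.   6.3] open 0.208 q [ 0.13  0.44  1.67 -0.    1.04  0.17]
tool shift cm (start axes) [-0.01 -0.6   0.2 ]
rotvec deg [ 0.02  0.13 -0.02] tool shift in end axes [-0.01 -0.6   0.2 ]
```

View pics/w15.png

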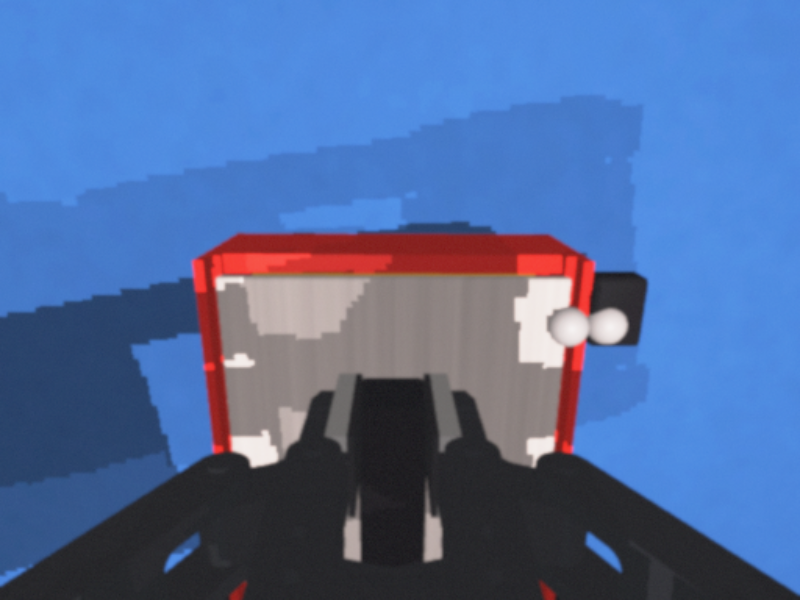

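The balls (570,327) and (608,326) stand side by side, so we are at the catch. Continuing slowly.

>>> {"method": "move_arm", "body": {
  "rows": "0 -0.1 0 0 0 0 0; 0 -0.1 0 0 0 0 0; 0 -0.1 0 0 0 0 0; 0 0 0 0 0 0 0"
}}

```text
time_s: 17.9
eef_pos: [0.565, 0.1953, 0.129]
eef_rot: [-0.0, 1.0, -0.018, -0.001]
wrist_force: [-6.7, -0.6, 4.2]
opening: 0.214
```

>>> {"method": "move_arm", "body": {
  "rows": "0 -0.1 0 0 0 0 0; 0 -0.1 0 0 0 0 0; 0 0 0 0 0 0 0"
}}

```text
time_s: 18.2
eef_pos: [0.5651, 0.1967, 0.129]
eef_rot: [0.001, 1.0, -0.018, -0.001]
wrist_force: [-8.0, -3.2, 7.5]
opening: 0.208
```

Run:
```python
from plan import *
go(.565,.1978,.127,-2.1)
c=ctrl.camera('wrist');cv2.imwrite('pics/w16.png',cv2.resize(c['color'],(800,600)))
```

```text
t 18.2 tcp [0.5651 0.1967 0.129 ] xaz -2.09 tilt z [-0.002 -0.001 -1.   ] F [-8.  -3.2  7.5] open 0.208 q [ 0.14  0.44  1.66 -0.    1.04  0.17]
tool shift cm (start axes) [-0.01 -0.11  0.2 ]
rotvec deg [0.07 0.12 0.01] tool shift in end axes [-0.01 -0.11  0.2 ]
```

View pics/w16.png

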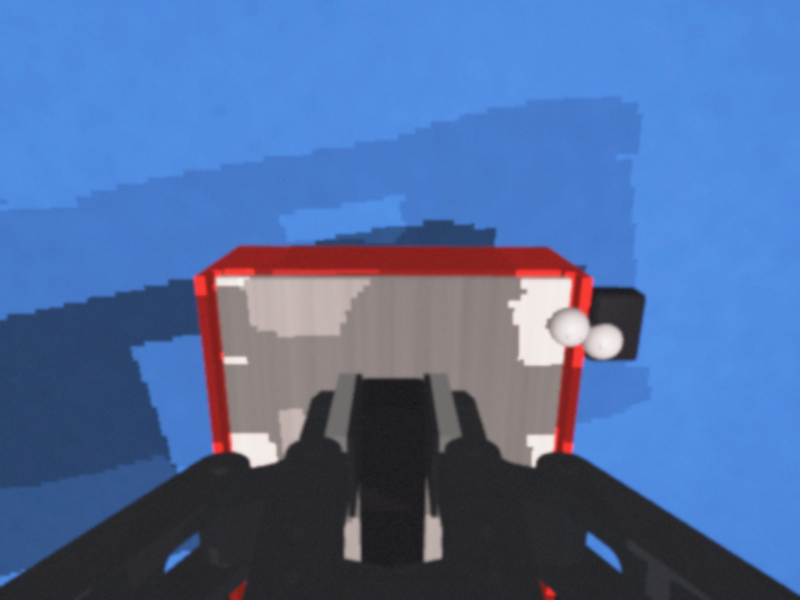

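>>> {"method": "move_arm", "body": {
  "rows": "0 -0.1 0 0 0 0 0; 0 -0.1 0 0 0 0 0; 0 0 0 0 0 0 0"
}}

```text
time_s: 18.55
eef_pos: [0.5651, 0.197, 0.129]
eef_rot: [0.002, 1.0, -0.018, -0.001]
wrist_force: [-7.6, -11.0, 7.8]
opening: 0.209
```

>>> {"method": "move_arm", "body": {
  "rows": "0 -0.1 0 0 0 0 0; 0 -0.1 0 0 0 0 0; 0 0 0 0 0 0 0"
}}

```text
time_s: 18.85
eef_pos: [0.5652, 0.1973, 0.1289]
eef_rot: [0.004, 1.0, -0.018, -0.002]
wrist_force: [-7.9, -17.4, 8.7]
opening: 0.21
```

>>> {"method": "move_arm", "body": {
  "rows": "0 -0.1 0 0 0 0 0; 0 0 0 0 0 0 0; 0 0 0 0 0 0 0"
}}

```text
time_s: 19.15
eef_pos: [0.5652, 0.1975, 0.1289]
eef_rot: [0.004, 1.0, -0.018, -0.002]
wrist_force: [-8.7, -21.7, 10.1]
opening: 0.212
```

Run:
```python
from plan import *
from fit import T
st()
c=ctrl.camera('wrist');cv2.imwrite('pics/w17.png',cv2.resize(c['color'],(800,600)))
k=512/800
p=np.array([.56357,.11278]);a=-.0366;R=np.array([[np.cos(a),-np.sin(a)],[np.sin(a),np.cos(a)]])
for n,uv,z in [('coverfront',(400,276),.045),('catch',(603,343),.045),('ball',(570,327),.045),('outer wall',(400,270),.041)]:
    w=ray(c,(uv[0]*k,uv[1]*k),z);print(n,'case mm',np.round(R.T@(w[:2]-p)*1000,1))
```

```text
t 19.15 tcp [0.5652 0.1975 0.1289] xaz -2.09 tilt z [-0.004 -0.008 -1.   ] F [ -8.7 -21.7  10.1] open 0.212 q [ 0.14  0.44  1.66 -0.01  1.05  0.18]
coverfront case mm [  0.6 119.5]
catch case mm [64.7 97.7]
ball case mm [ 53.8 103.1]
outer wall case mm [  0.7 120.3]
```

View pics/w17.png

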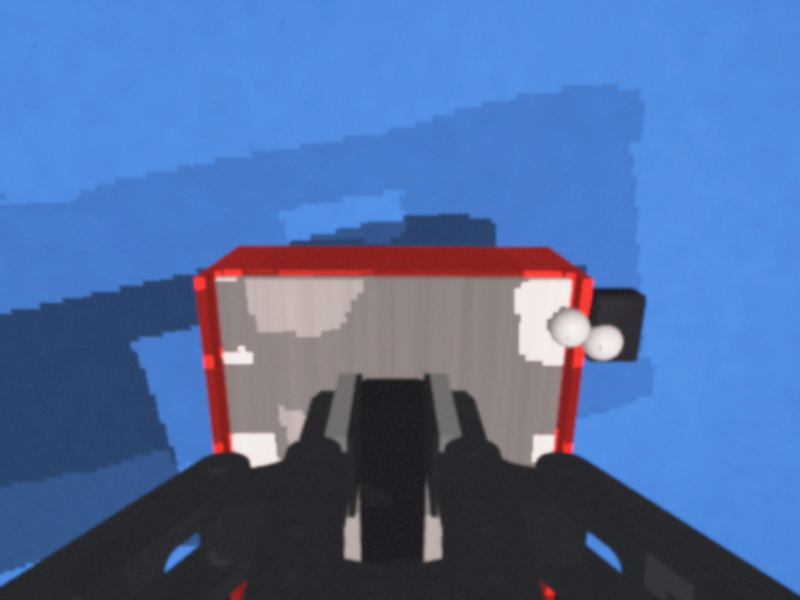

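The cover has stopped hard: 5 mm of command gave 0.8 mm and 22 N, and its ball is past the catch. Relax, let go, and lift away.

>>> {"method": "move_arm", "body": {
  "rows": "0 0.15 0 0 0 0 0; 0 0.15 0 0 0 0 0; 0 0 0 0 0 0 0.3; 0 0 0 0 0 0 0.5; 0 0 0 0 0 0 0.5; 0 0 0 0 0 0 0.5; 0 0 -1.5 0 0 0 0.5; 0 0 -3 0 0 0 0.5; 0 0 -4 0 0 0 0.5; 0 4 -3 0 0 0 0.5; 0 4 -1 0 0 0 0.5; 0 4 0 0 0 0 0.5; 0 4 0 0 0 0 0.5; 0 4 0 0 0 0 0.5; 0 4 0 0 0 0 0.5; 0 0 0 0 0 0 0.5; 0 0 0 0 0 0 0.5"
}}

```text
time_s: 20.9
eef_pos: [0.5573, -0.0417, 0.2539]
eef_rot: [-0.0, 1.0, -0.02, 0.001]
wrist_force: [-0.3, 0.5, -0.0]
opening: 0.498
```

Run:
```python
from plan import *
st()
for n,s in [('side',np.s_[110:240,160:310]),('scene',np.s_[150:260,220:380]),('wrist',np.s_[:,:])]:
    c=ctrl.camera(n);im=c['color'];cv2.imwrite(f'pics/f_{n}_full.png',im);a=im[s];k=min(800/a.shape[1],600/a.shape[0]);cv2.imwrite(f'pics/f_{n}.png',cv2.resize(a,None,fx=k,fy=k,interpolation=cv2.INTER_CUBIC))
```

```text
t 20.9 tcp [ 0.5573 -0.0417  0.2539] xaz -2.25 tilt z [ 0.001  0.    -1.   ] F [-0.3  0.5 -0. ] open 0.498 q [-0.29  0.19  1.7   0.    1.25 -0.25]
```

View pics/f_side.png

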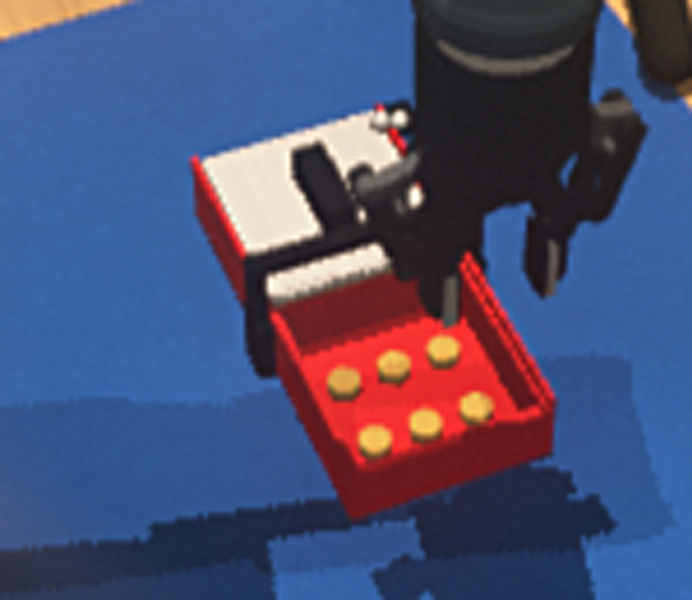

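View pics/f_wrist.png

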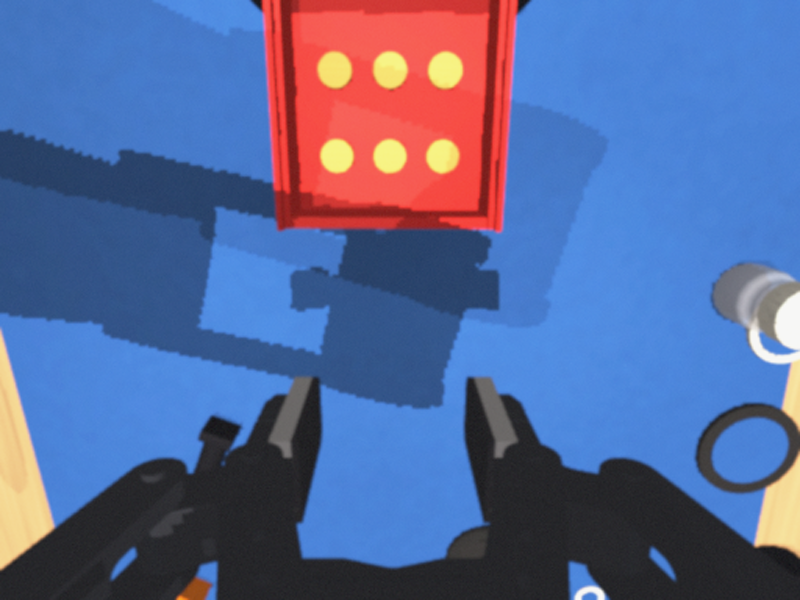

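View pics/f_side_full.png

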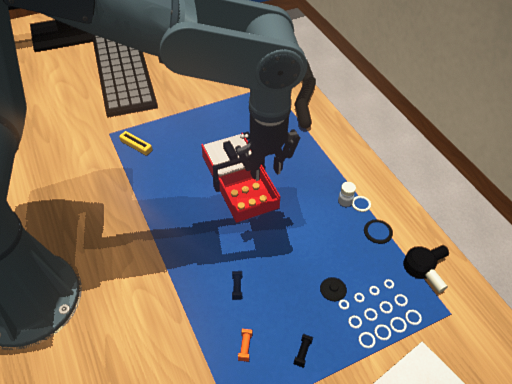

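>>> {"method": "move_arm", "body": {
  "rows": "0 -3 0 0 0 0 0.5; 0 -4 0 0 0 0 0.5; 0 -4 0 0 0 0 0.5; 0 -2 0 0 0 0 0.5; 0 0 0 0 0 0 0.5; 0 0 0 0 0 0 0.5; 0 0 0 0 0 0 0.5"
}}

```text
time_s: 21.75
eef_pos: [0.5619, 0.0888, 0.2529]
eef_rot: [0.0, 1.0, -0.018, -0.0]
wrist_force: [-1.0, -0.8, -0.6]
opening: 0.5
```

Run:
```python
from plan import *
st()
c=ctrl.camera('wrist');im=c['color'];a=im[:260,110:410];cv2.imwrite('pics/w19.png',cv2.resize(a,None,fx=2.3,fy=2.3,interpolation=cv2.INTER_CUBIC))
```

```text
t 21.75 tcp [0.5619 0.0888 0.2529] xaz -2.11 tilt z [-0. -0. -1.] F [-1.  -0.8 -0.6] open 0.5 q [-0.05  0.22  1.67 -0.    1.25 -0.01]
```

View pics/w19.png

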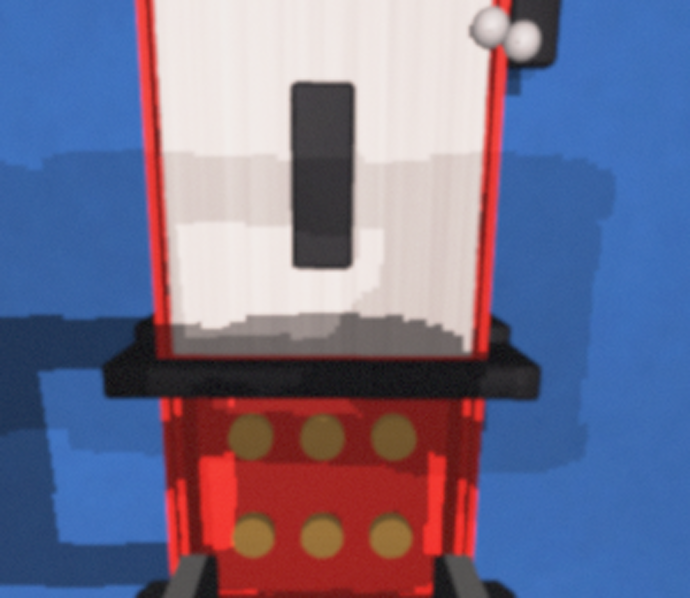

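The cover is home: its ball at (490,27) has passed the catch ball at (522,40), and the grip is beyond the bar. Nothing is touching. Handing in.

```bash
python3 -c "
from bench import ctrl
print(ctrl.hand_in())"
```

```text
the job is handed in; nothing more can be done
None
```

The spindle is put away in the yellow-floored compartment and the aluminium cover is closed fully over it. I handed the job in at about 22 s of the 48 s allowed; the hand-in gives no verdict.

- **Spindle:** I laid the steel and brass one flat in the well and let go of it. A wrist picture showed it resting on the yellow floor before I moved the cover. I left the black and orange look-alikes alone.
- **Cover:** I slid it in two grips, one on each side of the carrying bar, and took it slowly past the catch. It stopped against its rigid stop: about 22 N along the slide, with almost no further movement. The highest force I read at any point was about 25 N.
- **Final pictures:** the cover's ball is past the sprung ball and its front edge is at about 120 mm in the case's axes. The cover stayed there after I released it. The diaphragm, jar and multitool look unmoved by eye, and the gripper is clear of everything.
- **Disagreements:**
  - The cover did not start quite fully open: about 0.116 m by my measurement, against 0.122 m.
  - The fingertips reached a few millimetres farther than stated when closing. They pressed lightly on the bench and on the cover; the vertical force read at most about 10 N.

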